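# Open the dial lock of the reagent lockbox and hold up its shackle

## Task

The blue lockbox on the lab bench is locked: turn its black dial, feeling the clicks, until it clicks home with its white line at the green mark on the lid, and only then pull the steel shackle straight up out of the lid. Finish still holding the shackle in the gripper, upright and still above the holes it came from, with about a hand's breadth (80 mm) of air between its lower end and the lid; leave the dial on the mark and do not disturb the glassware and other things around or on the box.

Things in the scene. Friction and masses are not known exactly. Their poses are not given: they have to be found in the camera images.
- lockbox: Blue steel lockbox with a grey lid, 170 (x) x 280 (y) x 90 mm high, fixed to the bench; origin at the centre of its underside, z up, top of the lid at z = 90 mm. In its frame the dial axis stands at x 0, y -55 mm and the shackle at x 0, y +51 mm.
- dial (a joint): Dial angle, rad: 0 = white line at the green mark, the only place (within about 0.17) where the shackle comes free; positive = anticlockwise from above; stops at -0.6 and 3.3. It starts clicked at about +1 to +2.6, so turn it clockwise. It clicks and settles every 30 degrees (0.524 rad), 0 being one of these; a click takes about 0.1 to 0.2 N m to pass.
- dial_grip (a point): Point on the dial axis, 29 mm above the lid, at the height to grip the dial's knob: round, fluted dark steel, 38 mm diameter, from 6 to 42 mm above the lid, standing on a black skirt of 62 mm diameter that ends 6 mm above the lid. The point's x axis (it turns with the dial) runs along the white line.
- dial_line (a point): Outer part of the dial's white line on the skirt, 24.5 mm from the dial axis. The fixed green mark lies on the lid just outside the skirt, 35 to 56 mm from the dial axis in the lockbox's +x direction.
- shackle: Loose steel U, about 140 g, legs down in two holes of the lid; origin midway between the legs, at lid level when seated; z up, y axis along the box's y, legs (12 mm round, with 22 mm square collars resting on the lid) at y -26 and +26 mm. Below the collars: 13 mm square in 16 mm holes, 38 mm (leg near the dial) and 18 mm deep. Locked it rises only about 3 mm, unlocked it lifts out freely.
- shackle_grip (a point): Middle of the shackle's horizontal top bar, 12 mm round, 40 mm clear length along the shackle's y axis, centre line 55 mm above the lid when seated: pinch it from above, across the bar, along the shackle's x axis.
- shackle_foot (a point): Lower end of the shackle's long leg (brass), 38 mm below the shackle's origin, at its y -26 mm.
- lock_seat (a point): Point on the top of the lid midway between the two holes; axes as the lockbox's.
- lid_vial: Bystander: small amber vial with red cap, 24 mm diameter, 45 mm tall, standing loose on a corner of the lid beyond the shackle; origin at its base.
- amber_bottle: Bystander: amber bottle with red cap, 64 mm diameter, 140 mm tall; origin at its base.
- flask: Bystander: conical flask with yellow stopper, 84 mm diameter, 140 mm tall; origin at its base.
- white_jar: Bystander: amber jar with white cap, 72 mm diameter, 90 mm tall; origin at its base.
- vial_rack: Bystander: red rack of capped vials, 70 x 130 x 90 mm; origin at its base.
- beaker: Bystander: glass beaker, 70 mm diameter, 85 mm tall; origin at its base.
- cork_ring: Bystander: cork flask rest, 90 mm diameter, 30 mm tall; origin at its base.
There are look-alikes about, which are no part of the job. There is more than one size of the shackle; the job needs the smallest.

How it is judged:
On the way, in this order (a step that is already met when the one before it is completed fails the run):
1. the dial stands clicked at the mark while the shackle is still seated (value of joint dial between -0.17 and 0.17 rad and z of shackle_foot in the frame of lock_seat below -0.028 m), for 0.2 s.
2. the shackle is drawn wholly out of the lid, gripped, with the dial still on the mark (value of joint dial between -0.17 and 0.17 rad and z of shackle_foot in the frame of lock_seat above 0.005 m and contact force between the fingers and shackle above 1 N), for 0.1 s.
At the end, for the whole second after the job is handed in: Dial within 0.17 rad of the mark; the shackle held by the fingers, free of the box, at rest (under 30 mm/s), upright within 0.3 rad, its long leg's end 50 to 140 mm above the lid and the shackle within 50 mm, seen from above, of its seat; every bystander standing within 25 mm of where it was (value of joint dial between -0.17 and 0.17 rad and z of shackle_foot in the frame of lock_seat between 0.05 and 0.14 m and contact force between the fingers and shackle above 1 N and contact force between shackle and lockbox below 0.3 N and angle between shackle's own z axis and vertical below 0.3 rad and linear speed of shackle below 0.03 m/s and horizontal distance between shackle and lock_seat below 0.05 m and distance of each of amber_bottle, flask, white_jar, beaker, cork_ring, vial_rack, lid_vial from where it was at the start of the episode below 0.025 m and angle between each of amber_bottle, flask, white_jar, beaker, cork_ring, vial_rack, lid_vial's own z axis and vertical below 0.25 rad); the arm keeps its last pose, push and grip.
It fails at once if a bystander is knocked over or pushed away (distance of any of amber_bottle, flask, white_jar, beaker, cork_ring, vial_rack, lid_vial from where it was at the start of the episode above 0.03 m or angle between any of amber_bottle, flask, white_jar, beaker, cork_ring, vial_rack, lid_vial's own z axis and vertical above 0.4 rad).
It also fails if it takes over 64 s, if anything falls off the work surface, if the arm or the gripper's body presses on something with over 40 N, if the wrist force passes 120 N, or if a joint passes its speed limit or range.

## Robot

A 6-joint arm with a two-finger parallel gripper is mounted at the origin on the work surface. World frame = base frame: x ahead of the robot, y to its left, z up, the work surface at z = 0. Lengths are in m, angles in rad, forces in N, time in s.
With the tool pointing down it reaches from about 0.25 to 0.775 m from the base axis. Payload 4 kg.
Tool frame: the origin (TCP) lies between the finger pads; the fingertips stand 22 mm ahead of it and the grasp point (between the pads) lies 3 mm ahead of it; z points along the fingers, y is the direction in which the jaws open and shut (so a half turn about z gives the same grasp; the last joint's range is limited). The gripper opens to 94 mm and grips with 3 to 60 N. Pads are 16 mm wide; open, the fingers measure 119 mm over their backs; the gripper's body (75 mm by 177 mm) begins 78 mm behind the grasp point.
Start: joints at [1.242, 0.087, 1.371, -0, 1.684, -0.103], TCP at [0.123, 0.536, 0.228] pointing down, gripper open.
Joint ranges: [-3.1, 3.1], [-0.76, 2.03], [0.27, 2.55], [-1.08, 4.22], [0.17, 2.65], [-2.57, 2.57]. Speed limits (rad/s): [2.79, 2.79, 3.14, 3.14, 3.14, 3.14].

## Interface

Orientations are given as a unit quaternion [w, x, y, z].
In Python, from rig import env gives the robot as it stands.
- The arm moves only by the tool arm_command, never from a script. Its argument "moves" is a list of rows, each a list of 5 numbers: the opening, from -1 (shut) to 1 (fully open), then the shift along the tool's x, y, z in mm, then the turn about the tool's z in rad. In form: [[hand, x, y, z, twist], ...]. A call has 1 to 20 rows; each row shifts and turns the pose as measured when the row begins, along the tool's axes as they then stand; what a row does not reach is not made up. A row lasts 1/8 s, in which the tool goes at most 62.5 mm and 10.7 degrees, less where a joint would pass 70% of its speed; a pose out of reach is approached as far as the arm can. A call is refused whole if a number of a shift passes 62.5 or a number of a turn 0.188, either way. A call with a gripper value outside its range is refused whole. The fingers move at their own pace and stop on an object; the grip force is fixed at half the most. Time passes only in rows, so rows that do not move let the fingers close. It gives the time, the measured TCP pose, the force and the opening at its end, in the units of the state.
- env.sense(): the state, without advancing time (a new reading comes with each control period).
- env.grab_frame(name): name is "side" or "top" or "wrist"; returns a dict with "image" (384x512x3 uint8, blue, green, red), "mtx" (3x3 intrinsics, pixels), "position" and "orientation" of the camera in the world. Camera axes: x right, y up, looking along -z (the intrinsics and any distortion apply to the point x, -y, -z); pixel columns grow to the right and rows downward; lengths in m; the calibration is good to about 2 mm. A picture is of the moment at which its call begins. There is no depth.
- env.finish_job(): hands the job in, once; it reports no verdict.
The state is a dict: "clock": time; "qpos": joint angles; "qvel": joint speeds; "joint_efforts": joint torques, N m; "ee_pos": TCP position; "ee_rot": TCP orientation; "ft_force": force on the tool from outside, world axes, zero at the start; "moment": the same for the moment, N m; "grip_width": finger opening in m.
Only numpy, scipy, OpenCV 4.12 (cv2) and the standard library are available. Lean on these libraries where they do the work, as an engineer would, in place of code of your own. Each camera call takes 0.05 s, during which the arm holds its last target.

## Working session

There is one attempt and no reset: what is moved stays moved. The work goes in short steps, Python scripts to look and compute and a tool call to move; the robot and the scene stay as the last step left them, time stands still between calls to the robot, and variables do not carry over. Pictures are saved under pics/ and viewed, and the job is handed in when it is done.

Besides the shell and the picture viewer there is one more tool, called after ">>>" as name(argument=value, ...) on one line, values as JSON. arm_command: Moves the arm, as the interface text tells. Its arguments: {"type":"object","properties":{"moves":{"type":"array"}},"required":["moves"]}

```bash
mkdir -p pics; ls
cat > h.py <<'E'
import numpy as np, cv2
from scipy.spatial.transform import Rotation as R
from rig import env
def grab(n,fn=None):
    f=env.grab_frame(n)
    if fn: cv2.imwrite('pics/'+fn,f['image'])
    return f
def rot(q): return R.from_quat([q[1],q[2],q[3],q[0]]).as_matrix()
def ray(f,u,v):
    K=np.array(f['mtx']); d=np.linalg.inv(K)@[u,v,1]
    d=rot(f['orientation'])@np.array([d[0],-d[1],-d[2]])
    return np.array(f['position']),d/np.linalg.norm(d)
def onz(f,u,v,z):
    o,d=ray(f,u,v); return o+d*(z-o[2])/d[2]
def proj(f,P):
    p=rot(f['orientation']).T@(np.array(P)-f['position']); p=np.array([p[0],-p[1],-p[2]])
    q=np.array(f['mtx'])@p; return q[:2]/q[2]
E
python3 - <<'E'
from h import *
for n in ['top','side','wrist']:
    f=grab(n,n+'0.png'); print(n,f.keys(),np.round(f['mtx'],1).tolist(),np.round(f['position'],3),np.round(f['orientation'],3))
print(env.sense())
E
```

```text
pics
top dict_keys(['image', 'mtx', 'position', 'orientation']) [[350.3, 0.0, 255.6], [0.0, 350.3, 193.4], [0.0, 0.0, 1.0]] [0.379 0.006 1.026] [ 0.708  0.047 -0.052 -0.703]
side dict_keys(['image', 'mtx', 'position', 'orientation']) [[349.5, 0.0, 256.8], [0.0, 349.5, 187.9], [0.0, 0.0, 1.0]] [0.366 0.694 0.699] [-0.086 -0.044  0.425  0.9  ]
wrist dict_keys(['image', 'mtx', 'position', 'orientation']) [[281.4, 0.0, 253.1], [0.0, 281.4, 192.7], [0.0, 0.0, 1.0]] [0.058 0.552 0.384] [ 0.777 -0.091 -0.073  0.618]
{'clock': 0.15, 'qpos': array([ 1.24186573e+00,  8.77645169e-02,  1.37186556e+00, -1.84286950e-05,
        1.68357734e+00, -1.03075610e-01]), 'qvel': array([-1.13923745e-03, -5.18554882e-04, -4.33513866e-03,  2.77057491e-04,
       -6.10675114e-05, -1.16433381e-05]), 'joint_efforts': array([ 1.58143539e-03, -3.40643585e+01, -3.02792966e+01,  7.17633893e-02,
        3.04771308e-02, -1.04310070e-04]), 'ee_pos': array([0.12304491, 0.53568287, 0.22660541]), 'ee_rot': array([-1.64100108e-04,  1.12688614e-01,  9.93630024e-01, -7.90582209e-04]), 'ft_force': array([-0.45160738, -0.22216272,  0.35785958]), 'moment': array([-0.01707529,  0.03049002,  0.01247307]), 'grip_width': 0.09381384844346881}
```

View pics/top0.png

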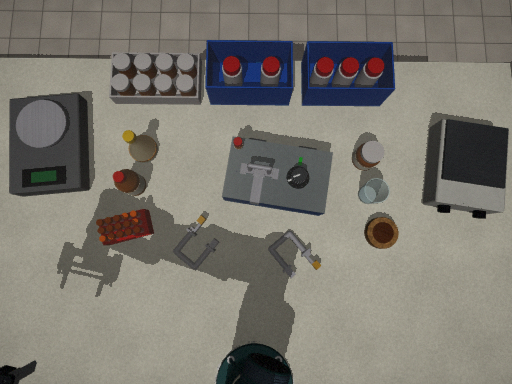

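View pics/side0.png

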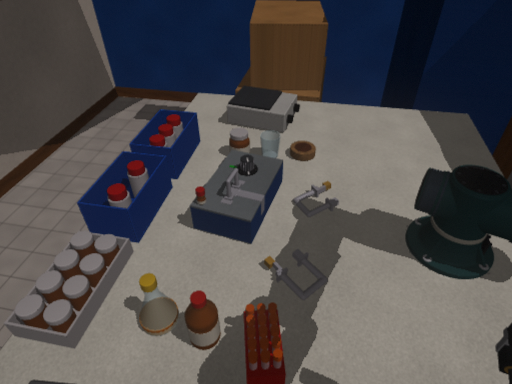

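View pics/wrist0.png

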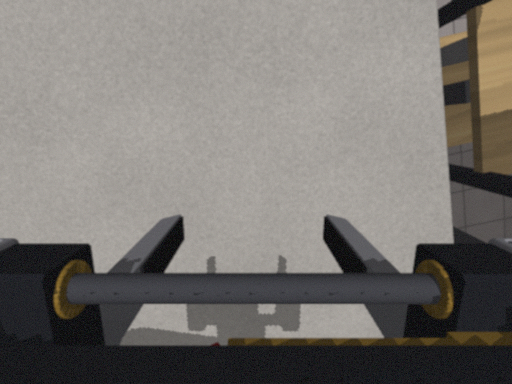

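The top view shows the lockbox at about (278,175), with the dial at (298,177). Three things could be taken for the shackle: the one seated in the lid at (260,170), and loose ones on the bench at (195,245) and (295,252). By the description I choose the one standing in the lid. I'll check it in a close crop.

Run:
```python
import cv2,numpy as np
t=cv2.imread('pics/top0.png')[125:220,215:340]; s=cv2.imread('pics/side0.png')[140:240,185:295]
cv2.imwrite('pics/c1.png',cv2.resize(t,None,fx=6,fy=6,interpolation=cv2.INTER_CUBIC))
cv2.imwrite('pics/c2.png',cv2.resize(s,None,fx=6,fy=6,interpolation=cv2.INTER_CUBIC)[:600])
```

```text
(no output)
```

View pics/c1.png

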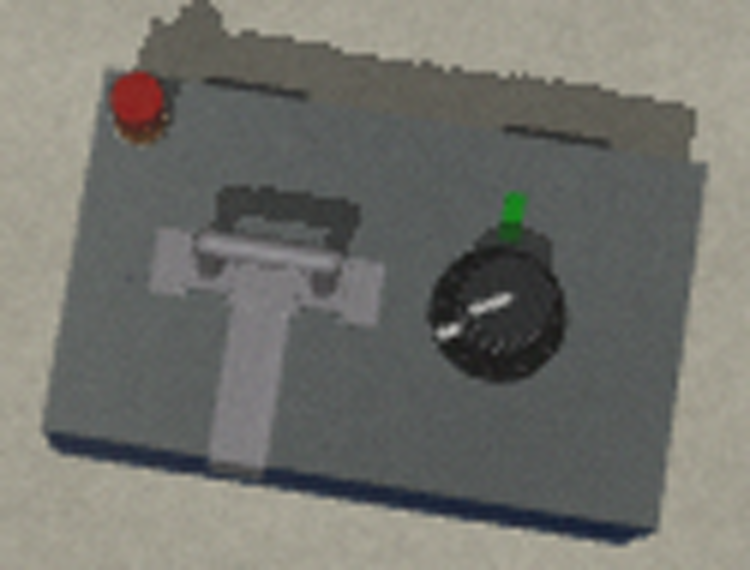

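View pics/c2.png

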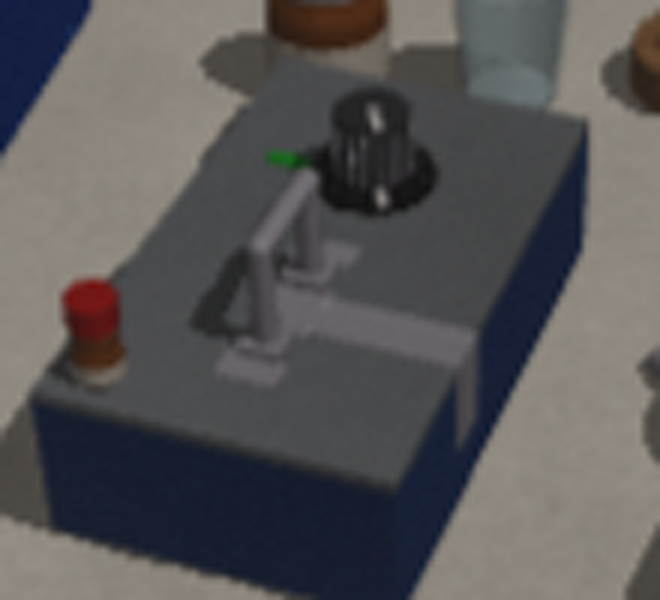

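The close crops confirm the choice. The upright U stands on the lid, with its bar in crop 1 running from (200,243) to (340,262). The dial is at (497,315), the white line points lower left at (440,332), and the green mark is at (515,210). Next I'll measure the positions.

Run:
```python
from h import *
f=grab('top','top1.png')
g=grab('side','side1.png')
L=lambda u,v,z:onz(f,215+u/6-.4,125+v/6-.4,z)
S=lambda u,v,z:onz(g,185+u/6-.4,140+v/6-.4,z)
c=[L(105,68,.09),L(707,160,.09),L(45,435,.09),L(655,528,.09)]
for p in c: print(p.round(4))
print('sizes',[np.linalg.norm(c[a]-c[b]).round(3) for a,b in((0,1),(2,3),(0,2),(1,3))])
yv=(c[0]-c[1]+c[2]-c[3])[:2];print('yaw from y',np.arctan2(-yv[0],yv[1]))
xv=(c[0]-c[2]+c[1]-c[3])[:2];print('yaw x',np.arctan2(xv[1],xv[0])); 
o=np.mean(c,0)[:2]; print('centre',o)
# side corners: left (35,392), near(405,485), right(587,120), far(275,60)
d=[S(35,392,.09),S(405,485,.09),S(587,120,.09),S(275,60,.09)]
for p in d: print('s',p.round(4))
# colours
for n,h in (('t',f),('s',g)):
    im=h['image']; hsv=cv2.cvtColor(im,cv2.COLOR_BGR2HSV)
    m=cv2.inRange(hsv,(50,120,50),(70,255,255)); 
    k,l,st,ce=cv2.connectedComponentsWithStats(m)
    for i in range(1,k):
        if st[i,4]>4: print(n,'green',ce[i],st[i,4],onz(h,*ce[i],.09).round(4))
for p,z,nm in(((270,252),.145,'bar'),((200,243),.145,'barL'),((340,262),.145,'barR'),((497,315),.096,'dialskirt'),((437,333),.096,'line'),((138,98),.135,'vialcap')): print(nm,L(*p,z).round(4))
for p,z,nm in(((285,208),.145,'bar'),((372,102),.132,'knobtop'),((381,198),.096,'line'),((92,297),.135,'vialcap')): print('S',nm,S(*p,z).round(4))
print(env.sense()['clock'])
```

```text
[0.671 0.066 0.09 ]
[ 0.6296 -0.2103  0.09  ]
[0.5006 0.0904 0.09  ]
[ 0.4605 -0.1828  0.09  ]
sizes [np.float64(0.279), np.float64(0.276), np.float64(0.172), np.float64(0.171)]
yaw from y -0.14732029027464472
yaw x -0.1516254951311365
centre [ 0.5654426  -0.05915766]
s [0.6675 0.0671 0.09  ]
s [0.4986 0.0932 0.09  ]
s [ 0.4607 -0.1807  0.09  ]
s [ 0.6303 -0.2056  0.09  ]
t green [299.96 160.36] 25 [ 0.6034 -0.1206  0.09  ]
t green [ 42.97233202 176.16205534] 253 [0.5546 0.5756 0.09  ]
s green [232.27272727 166.09090909] 11 [ 0.6027 -0.1199  0.09  ]
bar [ 0.5731 -0.0093  0.145 ]
barL [0.5768 0.0207 0.145 ]
barR [ 0.5689 -0.0392  0.145 ]
dialskirt [ 0.5556 -0.1124  0.096 ]
line [ 0.5472 -0.0853  0.096 ]
vialcap [0.6436 0.0485 0.135 ]
S bar [ 0.5728 -0.0108  0.145 ]
S knobtop [ 0.5573 -0.1165  0.132 ]
S line [ 0.5478 -0.0893  0.096 ]
S vialcap [0.6416 0.052  0.135 ]
0.25
```

Measured: box centre ≈ (0.565, −0.058), yaw −0.149. The lid measures 278×171 mm against 280×170 given. Dial axis is at (0.557, −0.112), shackle at (0.573, −0.009), and both views agree within 3 mm. Dial angle is about +2.09 rad, so four clicks clockwise. I'll move over the dial now.

>>> arm_command(moves=[[1,-20,-20,-20,0],[0.4,-43,-41,-10,0],[0.4,-43,-41,0,0],[0.4,-43,-41,0,0],[0.4,-43,-41,0,0],[0.4,-43,-41,0,0],[0.4,-43,-41,0,0],[0.4,-43,-41,0,0],[0.4,-43,-41,0,0],[0.4,-43,-41,0,0],[0.4,-43,-41,0,0],[0.4,-43,-41,0,0],[0.4,0,0,0,0]])

```text
clock: 1.88
ee_pos: [0.5096, -0.0507, 0.2576]
ee_rot: [0.002, 0.111, 0.994, 0.0]
ft_force: [0.1, 1.4, -0.6]
grip_width: 0.0654
```

>>> arm_command(moves=[[0.4,-30,-25,0,0],[0.4,-30,-25,0,0],[0.4,0,0,0,0]])

```text
clock: 2.25
ee_pos: [0.5571, -0.1114, 0.2578]
ee_rot: [0.002, 0.11, 0.994, 0.001]
ft_force: [-1.1, -0.1, 0.1]
grip_width: 0.0657
```

```bash
cat > rel.py <<'E'
from h import *
import sys
s=env.sense(); M=rot(s['ee_rot']); t=np.array([float(a) for a in sys.argv[1:4]])
print('clock',round(s['clock'],2),'pos',s['ee_pos'].round(4),'toolshift mm',(1000*M.T@(t-s['ee_pos'])).round(1),'yaw y',np.arctan2(M[1,1],M[0,1]).round(3),'z',M[:,2].round(3),'q6',s['qpos'][5].round(2),'F',s['ft_force'].round(1),'m',s['moment'].round(2),'w',s['grip_width'].round(4))
E
python3 rel.py 0.557 -0.1124 0.122; python3 -c "
from h import *
f=grab('wrist','w1.png'); grab('top','t2.png')"
```

```text
Traceback (most recent call last):
  File "rel.py", line 4, in <module>
    print('clock',round(s['clock'],2),'pos',s['ee_pos'].round(4),'toolshift mm',(1000*M.T@(t-s['ee_pos'])).round(1),'yaw y',np.arctan2(M[1,1],M[0,1]).round(3),'z',M[:,2].round(3),'q6',s['qpos'][5].round(2),'F',s['ft_force'].round(1),'m',s['moment'].round(2),'w',s['grip_width'].round(4))
                                                                                                                                                                                                                                                                      ^^^^^^^^^^^^^^^^^^^^^
AttributeError: 'float' object has no attribute 'round'
```

View pics/w1.png

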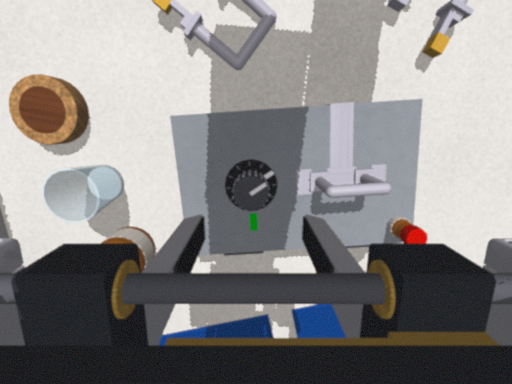

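The wrist view shows the dial at about (250,186), its line pointing right, the green mark at (253,221), the shackle bar near (357,188) and the vial at (410,232). I'll cross-check the dial and bar from this view.

```bash
sed -i "s/s\['grip_width'\].round(4)/round(float(s['grip_width']),4)/" rel.py
python3 rel.py 0.557 -0.1124 0.122
python3 - <<'E'
from h import *
f=grab('wrist','w2.png'); im=f['image']
hsv=cv2.cvtColor(im,cv2.COLOR_BGR2HSV)
m=cv2.inRange(hsv,(50,120,50),(70,255,255)); k,l,st,ce=cv2.connectedComponentsWithStats(m)
for i in range(1,k):
    if st[i,4]>20: print('green',ce[i],onz(f,*ce[i],.09).round(4))
g=cv2.cvtColor(im,cv2.COLOR_BGR2GRAY); roi=np.zeros_like(g); roi[150:225,210:292]=1
m=((g<60)&(roi>0)).astype(np.uint8); k,l,st,ce=cv2.connectedComponentsWithStats(m); i=1+np.argmax(st[1:,4]); print(st[i])
for z in(.09,.096): print(z,onz(f,st[i,0]+st[i,2]/2-.5,st[i,1]+st[i,3]/2-.5,z).round(4))
print('bar',onz(f,325,189,.145).round(4),onz(f,389,187,.145).round(4))
o=im[140:250,190:420]; cv2.imwrite('pics/w2c.png',cv2.resize(o,None,fx=3.4,fy=3.4,interpolation=cv2.INTER_CUBIC))
E
```

```text
clock 2.35 pos [ 0.5563 -0.1098  0.2586] toolshift mm [ -0.7  -2.9 136.6] yaw y 1.352 z [ 0.004  0.003 -1.   ] q6 -1.65 F [-0.3  0.4  0. ] m [ 0.03  0.03 -0.03] w 0.0657
green [251.79166667 221.99166667] [ 0.6038 -0.12    0.09  ]
[ 224  160   52   51 1584]
0.09 [ 0.5581 -0.1126  0.09  ]
0.096 [ 0.5569 -0.1123  0.096 ]
bar [ 0.567  -0.0377  0.145 ] [0.5789 0.0244 0.145 ]
```

View pics/w2c.png

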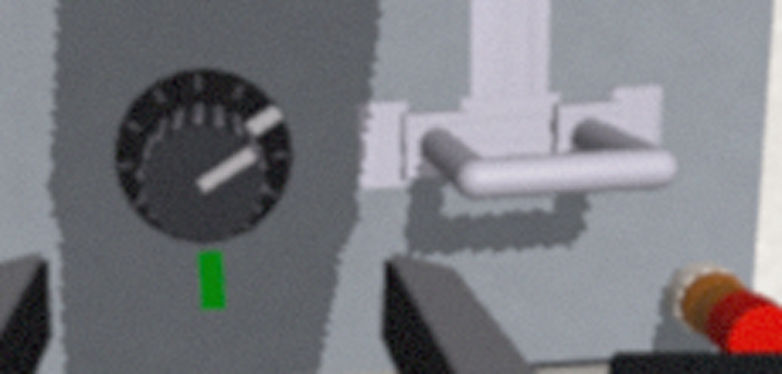

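All three views agree on the dial at (0.557, −0.112). The line is at about 120° from the mark, four clicks anticlockwise of it. I'll descend.

>>> arm_command(moves=[[0.4,-1,-2,35,0],[0.4,0,-1,35,0],[0.4,0,0,35,0],[0.4,0,0,10,0]])

```text
clock: 2.9
ee_pos: [0.5564, -0.1065, 0.146]
ee_rot: [0.006, 0.105, 0.994, 0.002]
ft_force: [-0.4, -0.4, 0.4]
grip_width: 0.0658
```

```bash
python3 rel.py 0.557 -0.1124 0.122
```

```text
clock 2.9 pos [ 0.5564 -0.1065  0.146 ] toolshift mm [-1.5 -5.8 24. ] yaw y 1.36 z [ 0.013  0.002 -1.   ] q6 -1.65 F [-0.4 -0.4  0.4] m [-0.01  0.02 -0.03] w 0.0658
```

>>> arm_command(moves=[[0.4,-1,-6,12,0.01],[0.4,0,-1,12,0],[0.4,0,0,2,0]])

```text
clock: 3.28
ee_pos: [0.5572, -0.1131, 0.1216]
ee_rot: [0.008, 0.11, 0.994, 0.001]
ft_force: [0.5, -0.3, 0.6]
grip_width: 0.0656
```

```bash
python3 rel.py 0.557 -0.1124 0.122
```

```text
clock 3.27 pos [ 0.5572 -0.1131  0.1216] toolshift mm [ 0.3  0.6 -0.4] yaw y 1.351 z [ 0.017  0.    -1.   ] q6 -1.65 F [ 0.5 -0.3  0.6] m [-0.02 -0.01 -0.05] w 0.0656
```

Right on the dial. Close the fingers.

>>> arm_command(moves=[[-1,0,0,0,0],[-1,0,0,0,0],[-1,0,0,0,0],[-1,0,0,0,0]])

```text
clock: 3.78
ee_pos: [0.5582, -0.1141, 0.1235]
ee_rot: [0.01, 0.11, 0.994, 0.0]
ft_force: [-0.6, -1.7, -2.3]
grip_width: 0.0374
```

```bash
python3 rel.py 0.557 -0.1124 0.122
```

```text
clock 3.77 pos [ 0.5582 -0.1141  0.1235] toolshift mm [1.6 1.4 1.5] yaw y 1.351 z [ 0.02  -0.001 -1.   ] q6 -1.65 F [-0.6 -1.7 -2.3] m [-0.32  0.1  -0.04] w 0.0374
```

The knob is gripped at 37 mm. I'll turn clockwise, which is positive twist about the downward tool z.

>>> arm_command(moves=[[-1,0,0,0,0.12],[-1,0,0,0,0.12],[-1,0,0,0,0.12],[-1,0,0,0,0.12],[-1,0,0,0,0.12]])

```text
clock: 4.4
ee_pos: [0.5581, -0.1142, 0.1235]
ee_rot: [0.009, 0.407, 0.914, 0.002]
ft_force: [1.7, 0.2, -2.7]
grip_width: 0.0377
```

```bash
python3 rel.py 0.557 -0.1124 0.122; python3 -c "
from h import *
f=grab('wrist','w3.png');g=grab('side')['image'][140:240,185:295]
cv2.imwrite('pics/s3.png',cv2.resize(g,None,fx=5,fy=5,interpolation=2))"
```

```text
clock 4.4 pos [ 0.5581 -0.1142  0.1235] toolshift mm [2.1 0.4 1.5] yaw y 0.733 z [ 0.019 -0.004 -1.   ] q6 -1.04 F [ 1.7  0.2 -2.7] m [-0.64  0.47  0.09] w 0.0377
```

View pics/w3.png

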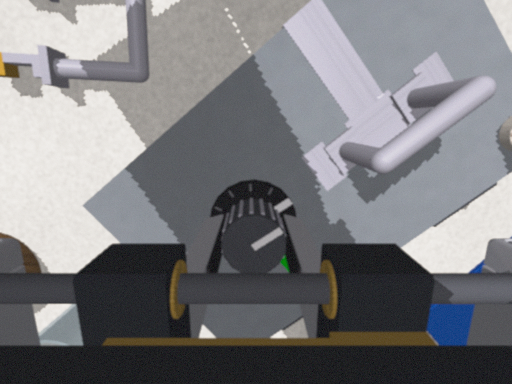

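View pics/s3.png

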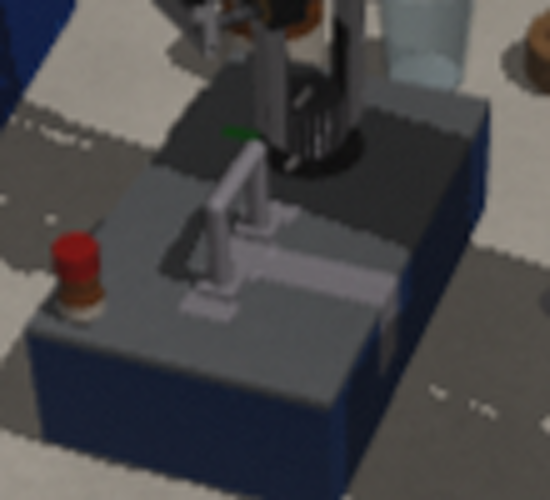

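The wrist view shows the dial line, from (255,247) to (290,205), turning with the hand without slip. It has turned 0.62 rad, so about 1.47 remain.

>>> arm_command(moves=[[-1,0,0,0,0.12],[-1,0,0,0,0.12],[-1,0,0,0,0.12],[-1,0,0,0,0.12],[-1,0,0,0,0.12],[-1,0,0,0,0.12],[-1,0,0,0,0.12],[-1,0,0,0,0.12],[-1,0,0,0,0.12],[-1,0,0,0,0.12],[-1,0,0,0,0.12]])

```text
clock: 5.88
ee_pos: [0.558, -0.1142, 0.1234]
ee_rot: [0.005, 0.884, 0.468, 0.006]
ft_force: [1.2, -0.7, -4.2]
grip_width: 0.0374
```

```bash
python3 rel.py 0.557 -0.1124 0.122; python3 -c "
from h import *
f=grab('wrist','w4.png');g=grab('side')['image'][140:240,185:295]
cv2.imwrite('pics/s4.png',cv2.resize(g,None,fx=5,fy=5,interpolation=2))"
```

```text
clock 5.88 pos [ 0.558  -0.1142  0.1234] toolshift mm [ 0.9 -1.9  1.4] yaw y -0.597 z [ 0.015 -0.004 -1.   ] q6 0.3 F [ 1.2 -0.7 -4.2] m [-0.09  0.47 -0.03] w 0.0374
```

View pics/w4.png

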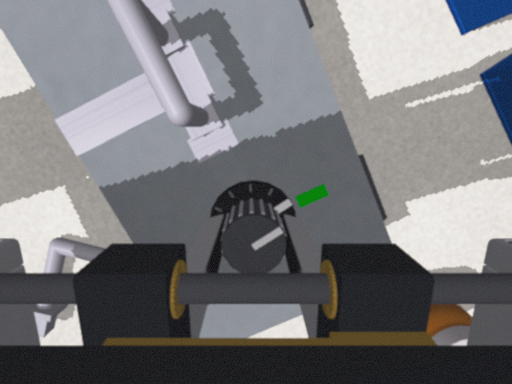

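The line on the skirt at (284,206) points almost at the green mark at (312,195). By the wrist angle about 0.145 rad is left.

>>> arm_command(moves=[[-1,0,0,0,0.1],[-1,0,0,0,0.04],[-1,0,0,0,0]])

```text
clock: 6.35
ee_pos: [0.558, -0.1142, 0.1234]
ee_rot: [0.005, 0.912, 0.409, 0.006]
ft_force: [0.1, -1.5, -0.6]
grip_width: 0.0376
```

```bash
python3 rel.py 0.557 -0.1124 0.122
python3 - <<'E'
from h import *
f=grab('wrist','w5.png'); im=f['image']
cv2.imwrite('pics/w5c.png',cv2.resize(im[150:280,190:370],None,fx=4,fy=4,interpolation=2))
E
```

```text
clock 6.35 pos [ 0.558  -0.1142  0.1234] toolshift mm [ 0.6 -1.9  1.4] yaw y -0.728 z [ 0.015 -0.003 -1.   ] q6 0.43 F [ 0.1 -1.5 -0.6] m [-0.14  0.49 -0.14] w 0.0376
```

View pics/w5c.png

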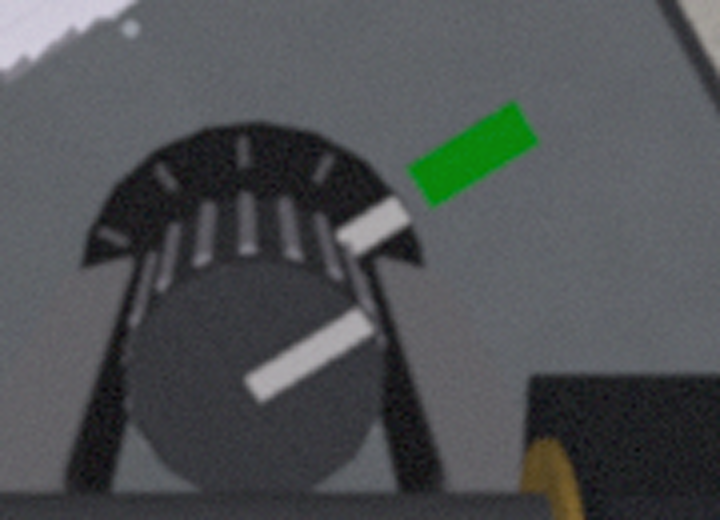

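Run:
```python
from h import *
f=grab('wrist','w6.png'); im=f['image']
hsv=cv2.cvtColor(im,cv2.COLOR_BGR2HSV)
m=cv2.inRange(hsv,(50,120,50),(70,255,255)); m[:150]=0
v,u=np.nonzero(m); gc=(u.mean(),v.mean()); G=onz(f,*gc,.09)
g=cv2.cvtColor(im,cv2.COLOR_BGR2GRAY); r=np.zeros_like(g); r[194:216,270:296]=1
w=(g>130)&(r>0); v,u=np.nonzero(w); lc=(u.mean(),v.mean()); W=onz(f,*lc,.096)
r[:]=0;r[222:256,245:288]=1;w=(g>130)&(r>0);v,u=np.nonzero(w);K=np.array([onz(f,a,b,.132)[:2] for a,b in zip(u,v)])
vt=np.linalg.svd(K-K.mean(0))[2][0]; print('knob line dir deg',np.degrees(np.arctan2(vt[1],vt[0])), K.mean(0))
print(gc,G,lc,W)
for D in ([.557,-.1124],[.558,-.1142]):
    for P in(G,W): d=P[:2]-D; print(np.degrees(np.arctan2(d[1],d[0])).round(1),np.linalg.norm(d).round(4))
```

```text
knob line dir deg 171.5664939079978 [ 0.56739817 -0.1145566 ]
(np.float64(307.84), np.float64(188.1625)) [ 0.60369904 -0.12027638  0.09      ] (np.float64(283.1842105263158), np.float64(205.9298245614035)) [ 0.58314737 -0.11680398  0.096     ]
-9.6 0.0474
-9.6 0.0265
-7.6 0.0461
-5.9 0.0253
```

The skirt line and the green mark both lie at −9.6° about the axis, and the knob line at −8.4°, against the box x axis at −8.5°. The visible offset in the crop is height parallax, so the dial is on the mark. I'll release and lift.

>>> arm_command(moves=[[0.2,0,0,0,0],[0.2,0,0,0,0],[0.2,0,0,-15,0],[0.2,0,0,-35,0],[0.2,0,0,-40,0],[0.2,0,0,-30,0],[0.2,0,0,0,0]])

```text
clock: 7.32
ee_pos: [0.5566, -0.1132, 0.2516]
ee_rot: [0.006, 0.912, 0.411, 0.008]
ft_force: [0.5, 1.1, 0.0]
grip_width: 0.0569
```

```bash
python3 rel.py 0.573 -0.009 0.22
python3 - <<'E'
from h import *
f=grab('wrist','w7.png'); grab('top','t7.png')
E
```

```text
clock 7.33 pos [ 0.5566 -0.1132  0.2516] toolshift mm [ 88.6 -57.3  31.6] yaw y -0.724 z [ 0.02  -0.004 -1.   ] q6 0.42 F [0.5 1.1 0. ] m [-0.07  0.15 -0.01] w 0.0569
```

View pics/w7.png

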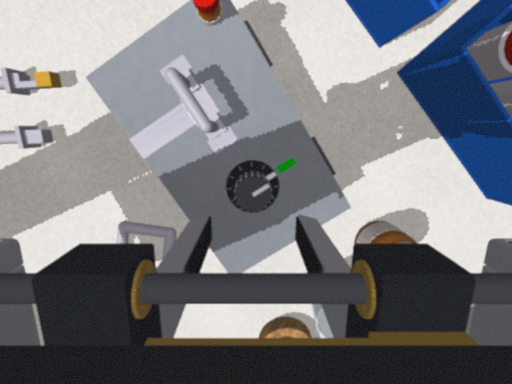

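The wrist view shows the dial at (252,186), its line pointing straight at the green mark at (286,165), with the shackle still seated at (190,97). Now I'll move over the shackle.

>>> arm_command(moves=[[0.2,44,-28,0,0],[0.2,44,-28,0,0],[0.2,0,0,0,-0.16],[0.2,0,0,0,-0.16],[0.2,0,0,0,-0.16],[0.2,0,0,0,-0.09],[0.2,0,0,0,0]])

```text
clock: 8.3
ee_pos: [0.566, -0.0057, 0.2298]
ee_rot: [-0.006, 0.754, 0.657, -0.005]
ft_force: [-0.7, 0.6, 0.6]
grip_width: 0.0563
```

```bash
python3 rel.py 0.573 -0.008 0.148
python3 - <<'E'
from h import *
f=grab('wrist','w8.png')
E
```

```text
clock 8.3 pos [ 0.566  -0.0057  0.2298] toolshift mm [-1.3  8.6 81.7] yaw y -0.136 z [-0.015  0.002 -1.   ] q6 0.03 F [-0.7  0.6  0.6] m [-0.05  0.07 -0.04] w 0.0563
```

View pics/w8.png

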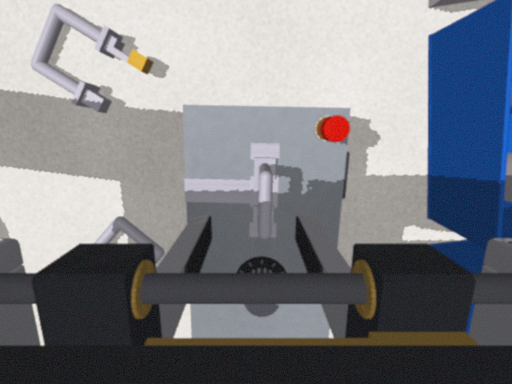

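```bash
python3 - <<'E'
from h import *
f=grab('wrist')
a,b=onz(f,265,170,.145),onz(f,265,232,.145); print(a,b,(a+b)/2)
E
python3 rel.py 0.573 -0.008 0.148
```

```text
[0.5792085  0.02339774 0.145     ] [ 0.57192772 -0.03327845  0.145     ] [ 0.57556811 -0.00494035  0.145     ]
clock 8.4 pos [ 0.5661 -0.0058  0.2303] toolshift mm [-1.3  8.4 82.1] yaw y -0.137 z [-0.015  0.002 -1.   ] q6 0.03 F [-0.3 -1.2  0.2] m [-0.09  0.06 -0.03] w 0.0564
```

>>> arm_command(moves=[[0.2,-1,8,30,0.013],[0.2,0,2,30,0],[0.2,0,0,10,0],[0.2,0,0,0,0]])

```text
clock: 8.9
ee_pos: [0.5751, -0.0083, 0.1582]
ee_rot: [-0.005, 0.76, 0.65, -0.005]
ft_force: [-0.0, -0.4, 0.3]
grip_width: 0.056
```

```bash
python3 rel.py 0.573 -0.008 0.148
```

```text
clock 8.9 pos [ 0.5751 -0.0083  0.1582] toolshift mm [-0.1 -1.9 10.2] yaw y -0.154 z [-0.014  0.002 -1.   ] q6 0.04 F [-0.  -0.4  0.3] m [-0.09  0.03  0.04] w 0.056
```

>>> arm_command(moves=[[0.2,0,-1,10,0],[0.2,0,0,1,0],[-1,0,0,0,0],[-1,0,0,0,0],[-1,0,0,0,0],[-1,0,0,0,0],[-1,0,0,0,0]])

```text
clock: 9.78
ee_pos: [0.5757, -0.0083, 0.1508]
ee_rot: [-0.003, 0.76, 0.65, -0.002]
ft_force: [-0.7, -0.7, -0.8]
grip_width: 0.0108
```

```bash
python3 rel.py 0.573 -0.008 0.148
python3 - <<'E'
from h import *
f=grab('wrist','w9.png');g=grab('side')['image'][130:240,175:305]
cv2.imwrite('pics/s9.png',cv2.resize(g,None,fx=5,fy=5,interpolation=2))
E
```

```text
clock 9.78 pos [ 0.5757 -0.0083  0.1508] toolshift mm [-0.2 -2.7  2.8] yaw y -0.155 z [-0.007  0.001 -1.   ] q6 0.04 F [-0.7 -0.7 -0.8] m [-0.08  0.07 -0.05] w 0.0108
```

View pics/s9.png

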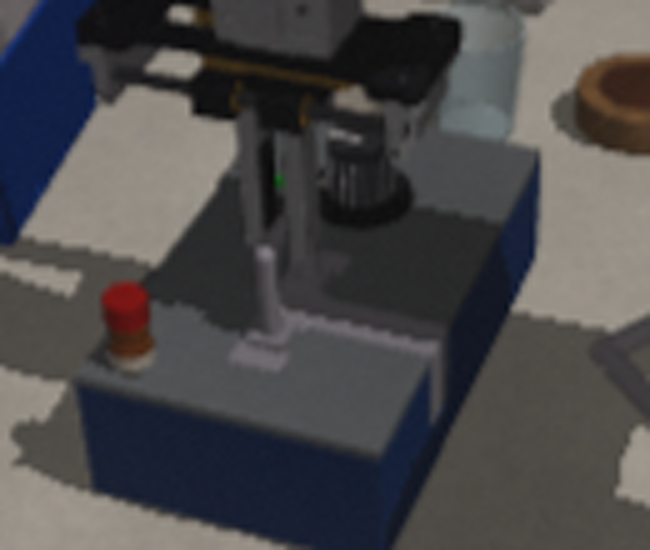

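The side crop shows the fingers closed on the bar at (265,250). The width is 10.8 mm on a 12 mm bar, and the dial is untouched at (365,190). I'll lift gently first.

>>> arm_command(moves=[[-1,0,0,-4,0],[-1,0,0,-6,0],[-1,0,0,-8,0],[-1,0,0,0,0]])

```text
clock: 10.38
ee_pos: [0.5756, -0.0083, 0.1694]
ee_rot: [-0.003, 0.76, 0.65, -0.003]
ft_force: [-0.8, 1.1, -1.6]
grip_width: 0.0106
```

```bash
python3 rel.py 0.575 -0.008 0.269
```

```text
clock 10.38 pos [ 0.5756 -0.0083  0.1694] toolshift mm [  0.1  -1.5 -99.6] yaw y -0.155 z [-0.008  0.001 -1.   ] q6 0.04 F [-0.8  1.1 -1.6] m [-0.09  0.04 -0.01] w 0.0106
```

It came free: 18.6 mm up with only 1.6 N. Continue the lift.

>>> arm_command(moves=[[-1,0,0,-15,0],[-1,0,0,-15,0],[-1,0,0,-15,0],[-1,0,0,-15,0],[-1,0,0,-15,0],[-1,0,0,-15,0],[-1,0,0,-8,0],[-1,0,0,0,0],[-1,0,0,0,0]])

```text
clock: 11.5
ee_pos: [0.5768, -0.0084, 0.2757]
ee_rot: [-0.002, 0.76, 0.65, -0.002]
ft_force: [-0.5, 0.3, -0.9]
grip_width: 0.0111
```

```bash
python3 rel.py 0.575 -0.008 0.269
python3 - <<'E'
from h import *
f=grab('top','t10.png');g=grab('side','s10.png');w=grab('wrist','w10.png')
a=cv2.resize(f['image'][120:250,90:400],(780,327)); cv2.imwrite('pics/t10c.png',a)
E
```

```text
clock 11.5 pos [ 0.5768 -0.0084  0.2757] toolshift mm [ 0.1 -1.8  6.7] yaw y -0.155 z [-0.006  0.001 -1.   ] q6 0.04 F [-0.5  0.3 -0.9] m [-0.05  0.09  0.02] w 0.0111
```

View pics/s10.png

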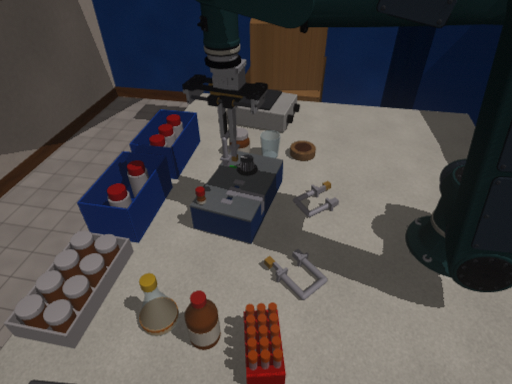

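View pics/w10.png

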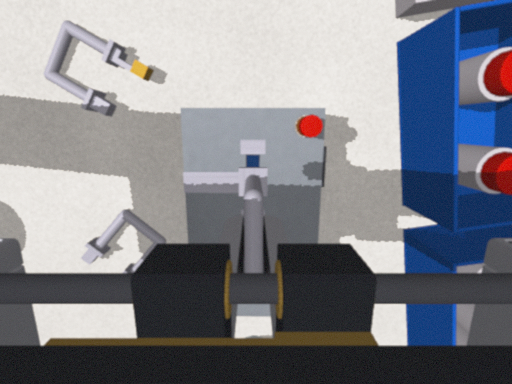

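View pics/t10c.png

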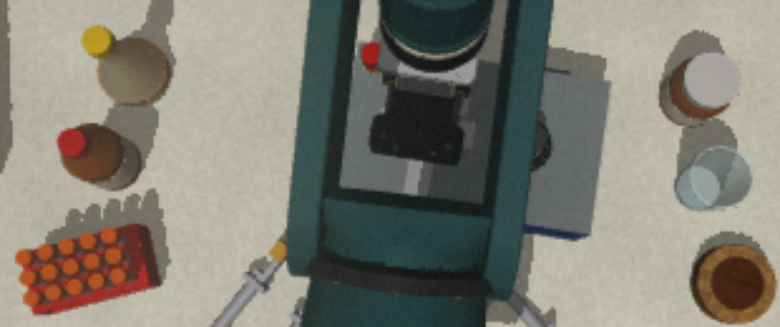

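The wrist view shows an empty hole at (252,160) and the bar held between the fingers at (253,200). All bystanders stand, and the vial is at (310,126). I'll check the shackle's uprightness and the dial in a side crop.

Run:
```python
from h import *
g=cv2.imread('pics/s10.png')[90:215,185:295]
cv2.imwrite('pics/s10c.png',cv2.resize(g,None,fx=4.8,fy=4.8,interpolation=2))
```

```text
(no output)
```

View pics/s10c.png

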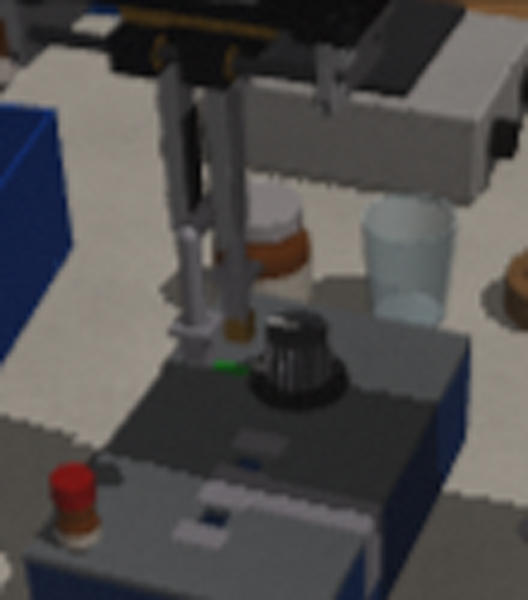

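The shackle hangs upright between the fingers with its brass foot at (238,335). The knob's line points at the green mark at (230,366) and both holes are empty. One numeric check, then I'll hand in.

Run:
```python
from h import *
g=grab('side'); s=env.sense()
for h in (.16,.177,.19): print(h,proj(g,[.5757-.026*.1484,-.0083-.026*.9889,h]).round(1))
print('seen foot',185+238/4.8,90+341/4.8, 'w',s['grip_width'],s['qvel'].round(3),s['clock'])
env.finish_job()
```

```text
0.16 [234.3 164.6]
0.177 [234.  159.3]
0.19 [233.8 155.1]
seen foot 234.58333333333334 161.04166666666669 w 0.010461610624585881 [-0.001 -0.001 -0.002  0.     0.001  0.001] 11.7
the job is handed in; nothing more can be done
```

I turned the dial four clicks clockwise, about 2.08 rad at the wrist, to the green mark and let go. I then pinched the small seated shackle across its bar and drew it straight up without resistance. The job is handed in at 11.7 s, with the shackle still in the gripper; no verdict is reported.

Last checks:
- **Dial:** before release, the white line and the green mark lay at the same bearing, within about 1–2°. In a later wrist view the line still pointed at the mark.
- **Shackle:** it looks upright in the side view, both holes are empty, the grip width is 10.5 mm and the arm is at rest. It is within a few mm, seen from above, of its seat.
- **Foot height:** the lift gives about 87 mm above the lid and the side view about 82 mm. The two differ by 5 mm, but both are well inside 50–140 mm.
- **Bystanders:** all of them, including the vial on the lid, look to be standing where they were, judged by eye. I did not measure their positions at the end.

No check failed.

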